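# Snap-clamp a fork foot on the suspension bench

### The arm

A 7-joint arm with a two-finger parallel gripper is mounted at the origin on the work surface. World frame = base frame: x ahead of the robot, y to its left, z up, the work surface at z = 0. Lengths are in m, angles in rad, forces in N, time in s.
With the tool pointing down it reaches from about 0.4 to 0.875 m from the base axis. Payload 4.4 kg.
Tool frame: the origin (TCP) lies midway between the tips of the shut fingers; the grasp point (between the pads) lies 19 mm behind it; z points along the fingers, y is the line along which they close (so a half turn about z gives the same grasp; the last joint's range is limited). The gripper opens to 85 mm and grips with 20 to 120 N. Pads are 22 mm wide; open, the fingers measure 114 mm over their backs; the gripper's body (76 mm by 85 mm) begins 54 mm behind the grasp point. The pads swing forward as they close: fully open they stand 13 mm farther back than shut.
Start: joints at [1.23, 0.628, 0.038, 1.517, -0.027, 0.996, -0.02], TCP at [0.176, -0.626, 0.231] pointing down, gripper open.
Joint ranges: [-3.06, 3.06], [-0.37, 2.12], [-1.25, 1.32], [0.18, 2.47], [-1.1, 4.24], [0.23, 1.98], [-2.94, 2.94]. Speed limits (rad/s): [2.57, 2.57, 3.14, 3.14, 3.14, 3.14, 3.14].

### API

Orientations are given as [roll, pitch, yaw] about the fixed x, y, z axes, in that order (R = Rz(yaw) Ry(pitch) Rx(roll)).
In Python, from bench import manip gives the robot as it stands. The module is installed in compiled form; this text tells all that it offers. Calls block until the motion is done:
- manip.movep(position, orientation): joint-space move of the TCP to a pose.
- manip.move_linear(position, rotation=None, vel=0.15, force_limit=None): straight line of the TCP; rotation=None keeps the orientation; vel is the mean speed in m/s. With force_limit (N) it stops when the force on the tool has changed by that much, and returns True; else False.
- manip.movej(angles): joint-space move.
- manip.gripper_open() and manip.close_gripper(strength=None): open the fingers fully, or close them until they stop; strength is the grip in N (None keeps the last).
- manip.pause(seconds).
- manip.inverse_kinematics(position, orientation): joint angles nearest the present ones, or None.
- manip.sense(): the state.
- manip.get_image(name): name is "scene" or "top" or "wrist"; returns a dict with "image" (400x640x3 uint8, blue, green, red), "fx", "fy", "cx", "cy" (pixels), "xyz" and "attitude" of the camera in the world. Camera axes: x right, y down, z forward; pixel columns grow to the right and rows downward; lengths in m; the calibration is good to about 2 mm. A picture is of the moment at which its call begins. There is no depth.
A pose or a line that the arm cannot do raises manip.PlanningError and nothing moves.
- manip.hand_in(): hands the job in; it is judged then, once.
The state is a dict: "time": time; "joint_pos": joint angles; "joint_vel": joint speeds; "joint_torque": joint torques, N m; "ee_pos": TCP position; "tool_rot": TCP orientation; "force": force on the tool from outside, world axes, zero at the start; "moment": the same for the moment, N m; "grip_width": finger opening in m; "gripper_force": force on a finger pad.
Only numpy, scipy, OpenCV 4.12 (cv2) and the standard library are available. Lean on these libraries where they do the work, as an engineer would, in place of code of your own. Each camera call takes 0.05 s, during which the arm holds its last target. There are 200 camera calls.

### The job

Get the fork foot out of its lidded case and held in the snap clamp: swing the clamp's sprung arm back until the sear catches and holds it on its own, lay the part down on the bed with its square foot fully between the cheeks (do not drop it in), and only then press the trigger so that the arm snaps shut on it. The case's loose lid comes off and is left lying flat on the bench, knob up; do not disturb the other things lying about.

Things in the scene. Friction and masses are not known exactly. Their poses are not given: they have to be found in the camera images.
- clamp: fixed snap clamp: dark steel plate 160 (x) x 190 (y) x 12 mm; origin at the centre of its underside, z up. The part lies along its x: square foot in the grey U (end stop, two cheeks) at the -x end, collar by the fence (+y side only) at the +x end. Between cheeks and fence, x -36 to +36 mm, fingers fit on both sides of the part; none fit between the cheeks. Arm on the -y side
- nest (a point): point on the bed, 12 mm above the bench, at x -8, y +62 mm of the clamp, axes as the clamp's: the part's origin belongs here. From this point: stop face at x -63 mm; cheeks' inner faces at y +-18, from x -63 to -28, 8 mm thick, 45 mm high above the bed; fence face at y +18, x +44 to +62, 36 mm high. The foot has 3 mm of play all round
- clamp_arm (a joint): sprung steel arm, flat bar 30 to 42 mm above the bench on a vertical pivot at x +62, y +17 mm of the clamp. 0 rad: shut on an empty bed, pointing to the clamp's -x (about 0.1 shut on the part). Grows anticlockwise seen from above, towards -y. At 0.95 the sear catches and it stays, reading about 0.94; stop 1.20; swing to 1.08 to be sure. Spring: 2 to 4 N at the handle, up to 12 over the sear
- handle_grip (a point): on the axis of the arm's upright round black handle, 14 mm diameter, standing 42 to 82 mm above the bench; this point is 65 mm above the bench, 75 mm from the pivot, and swings with the arm on that arc (at x -13, y +17 mm of the clamp when the joint is 0). The handle may turn between the fingers
- trigger (a joint): the trigger, one piece with the sear's tooth: 0 up, grows as it is pressed straight down, stop at 0.010 m; sprung up, 4 to 7 N; it lets the arm go at about 7 mm
- trigger_top (a point): centre of the top of the trigger's round black press pad, 24 mm diameter, 32 mm above the bench when up, near x -12, y -80 mm of the clamp, beyond the arm's end and clear of its swing; nothing else within 20 mm of the pad is as high, save the cocked arm's handle 47 mm away
- case: black storage case fixed to the bench, 138 (x) x 106 (y) x 42 mm high, walls and floor 5 mm; origin at the centre of its underside, z up. From x -18 to +64 mm two grey blocks as high as the walls leave a slot 36 mm wide for the part's tube and collar; from x -64 to -18 mm is an open pocket 96 mm wide in y, where fingers fit on both sides of the square foot
- lid: loose grey lid of the case, 148 (x) x 116 (y) mm, 13 mm high with its 8 mm skirt, 0.16 kg; at its centre a round black knob, 20 mm diameter, 13 to 39 mm above the lid's underside. Origin at the centre of the skirt's lower edge, axes as the case's when on; 34 mm above the bench when on the case, 0 when on the bench
- fork_foot: the part, 120 mm long, about 0.28 kg: square aluminium foot 30 x 30, 34 mm long at its -x end, steel tube 24 mm diameter (axis 15 mm up, x -26 to +48 mm), collar 30 mm diameter, 12 mm long at the +x end. Origin at mid length on its underside, x from foot to collar; mass centre near x -8 mm. Starts in the case, axes as its, origin over its origin, 5 mm up
- foot_mid (a point): middle of the part's square foot, 15 mm above its underside, at x -43 mm of the part; turns with the part
- grease_jar: bystander: jar, 66 mm diameter, 70 mm high, upright; origin at its underside
- oil_can: bystander: can, 60 mm diameter, 110 mm high, upright; origin at its underside
- spray_can: bystander: tall blue can, 54 mm diameter, 160 mm high, upright; origin at its underside
- bearing: bystander: bearing ring lying flat, 48 mm outer diameter, 15 mm high; origin at its underside
- socket: bystander: steel socket standing upright, 28 mm diameter, 45 mm high; origin at its underside
There are look-alikes about, which are no part of the job. What is shaped like the case but green or yellow is not meant.

How it is judged:
By the outcome, as a careful person would: the job done as asked, in the order asked, and still so for the second after the job is handed in, with the robot touching nothing.
It also fails if it takes over 72 s, if anything falls off the work surface, if the arm or the gripper's body presses on something with over 40 N, if the wrist force passes 120 N, or if a joint passes its speed limit or range.

## Working session

There is one attempt and no reset: what is moved stays moved. The work goes in short steps, each a Python script; the robot and the scene stay as the last script left them, time stands still between calls to the robot, and variables do not carry over. Pictures are saved under pics/ and viewed, at most 13 in all, crops included, and the job is handed in when it is done.

```bash
mkdir -p pics; cat > h.py <<'E'
import numpy as np, cv2
from scipy.spatial.transform import Rotation as R
from bench import manip as m
def ray(c,u,v):
    A=np.array(c["attitude"],float)
    Rm=A if A.shape==(3,3) else (R.from_euler('xyz',A) if A.size==3 else R.from_quat(A)).as_matrix()
    d=Rm@np.array([(u-c["cx"])/c["fx"],(v-c["cy"])/c["fy"],1]); return np.array(c["xyz"],float),d
def onplane(c,u,v,z):
    o,d=ray(c,u,v); return o+d*(z-o[2])/d[2]
def proj(c,p):
    A=np.array(c["attitude"],float)
    Rm=A if A.shape==(3,3) else R.from_euler('xyz',A).as_matrix()
    q=Rm.T@(np.array(p)-c["xyz"]); return np.array([c["fx"]*q[0]/q[2]+c["cx"],c["fy"]*q[1]/q[2]+c["cy"]])
E
python3 - <<'E'
from h import *
import pickle
d={}
for n in("scene","top"):
    c=m.get_image(n); d[n]=c; cv2.imwrite(f"pics/{n}0.png",c["image"])
    print(n,{k:c[k] for k in c if k!="image"})
pickle.dump(d,open("d0.pkl","wb"))
print(m.sense())
E
```

```text
scene {'fx': 398.1708310658332, 'fy': 398.1708310658332, 'cx': 314.74457048097855, 'cy': 198.4068203662777, 'xyz': array([ 1.32680658, -0.10824121,  0.54262922]), 'attitude': array([-2.12571853, -0.02458867,  1.51123196])}
top {'fx': 480.13206043716775, 'fy': 480.13206043716775, 'cx': 324.4629193090773, 'cy': 199.06773117441924, 'xyz': array([ 0.44443566, -0.05184669,  1.19243445]), 'attitude': array([-3.03204237,  0.01683333, -1.58490048])}
{'time': 0.1, 'joint_pos': array([ 1.2301946 ,  0.62922435,  0.03844628,  1.51829375, -0.02699911,
        0.99630688, -0.01999147]), 'joint_vel': array([ 9.47300730e-06, -4.09346809e-03, -1.91145430e-04, -2.40199533e-03,
       -9.06833362e-05, -8.61558681e-04,  1.25553752e-03]), 'joint_torque': array([ 2.69307078e-03, -5.64531398e+01,  1.23030670e+00, -1.93971312e+01,
        1.12852233e-02,  5.39743443e-03, -1.44499444e-05]), 'ee_pos': array([ 0.17625349, -0.62505101,  0.23049182]), 'tool_rot': array([-3.13987835e+00,  1.80123958e-05,  2.74808947e-01]), 'force': array([ 0.2620678 ,  0.97321199, -0.04829086]), 'moment': array([0.00075797, 0.00563301, 0.04091851]), 'gripper_force': 0.0, 'grip_width': 0.08592632419236161}
```

View pics/top0.png

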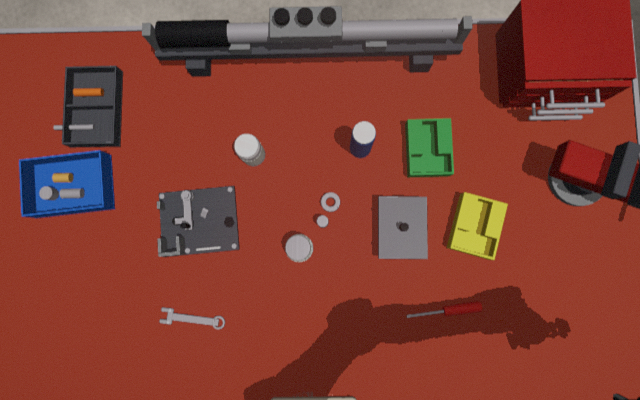

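View pics/scene0.png

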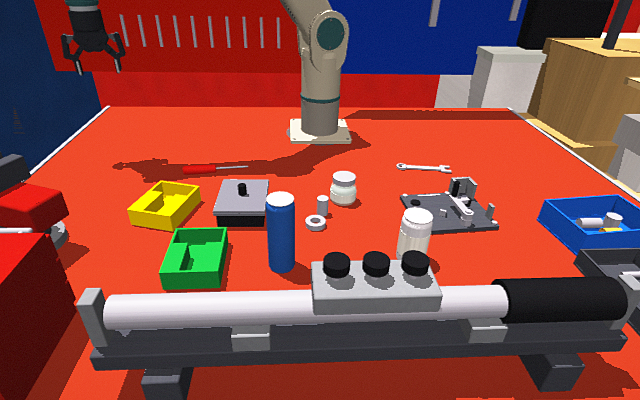

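The top view shows the clamp at about (199,222), with its trigger pad at (229,222). Case candidates:
- grey-lidded black case at (403,228)
- green tray at (430,147)
- yellow tray at (479,225)

The lidded one fits the description. I'll check it and the clamp in one close crop.

```bash
python3 - <<'E'
from h import *
import pickle
d=pickle.load(open("d0.pkl","rb")); im=d["top"]["image"]
a=cv2.resize(im[180:264,150:245],None,fx=4.2,fy=4.2,interpolation=cv2.INTER_CUBIC)
b=cv2.resize(im[180:264,365:445],None,fx=4.2,fy=4.2,interpolation=cv2.INTER_CUBIC)
s=d["scene"]["image"]
e=cv2.resize(s[165:240,390:505],(540,352),interpolation=cv2.INTER_CUBIC)
out=np.zeros((600,800,3),np.uint8)
x=np.hstack([a,b]);x=cv2.resize(x,(800,int(x.shape[0]*800/x.shape[1]))) if x.shape[1]>800 else x
out=np.zeros((600,800,3),np.uint8); h=min(x.shape[0],600); out[:h,:x.shape[1]]=x[:h]
e=cv2.resize(e,(360,235)); out[h:h+235,:360]=e[:600-h]
cv2.imwrite("pics/crop1.png",out); print(x.shape)
c=d["top"]
for n,u,v,z in [("clampTL",159,189,.012),("clampTR",237,187,.012),("BR",237,248,.012),("BL",160,255,.012),("lidc",403,228,.046),("knob",403.5,227,.073),("jar",299,248,0.07),("trig",229,222,.032),("can",247,143,.11),("spray",364,132,.16),("bearing",330,202,.015),("socket",322,221,.045)]:
    print(n,onplane(c,u,v,z).round(3))
E
```

```text
(353, 735, 3)
clampTL [0.606 0.379 0.012]
clampTR [0.608 0.183 0.012]
BR [0.457 0.183 0.012]
BL [0.443 0.372 0.012]
lidc [ 0.499 -0.22   0.046]
knob [ 0.5   -0.218  0.073]
jar [0.455 0.026 0.07 ]
trig [0.52  0.198 0.032]
can [0.697 0.141 0.11 ]
spray [ 0.705 -0.125  0.16 ]
bearing [ 0.567 -0.047  0.015]
socket [ 0.518 -0.028  0.045]
```

View pics/crop1.png

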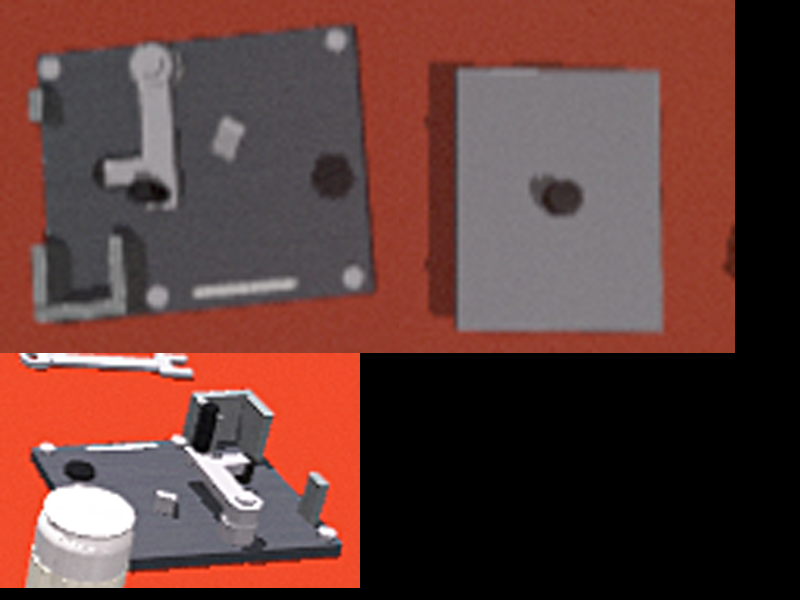

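Crop: right tile shows the black case with its grey lid, knob at about (563,195), axis-aligned. The clamp has a slight anticlockwise yaw, arm at joint 0, handle at (150,188), pad at (333,175), U at the lower left. That gives clamp +x = away from the robot and +y = to the left. Next I move above the lid and refine with the wrist camera.

```bash
python3 - <<'E'
from h import *
import pickle
d=pickle.load(open("d0.pkl","rb")); c=d["top"]; im=c["image"]
hsv=cv2.cvtColor(im,cv2.COLOR_BGR2HSV)
mk=((hsv[...,1]<60)&(hsv[...,2]>90)).astype(np.uint8); mk[:, :370]=0; mk[:,445:]=0; mk[:185]=0; mk[270:]=0
cn=max(cv2.findContours(mk,0,1)[0],key=cv2.contourArea); r=cv2.minAreaRect(cn)
P=np.array([onplane(c,*p,.047) for p in cv2.boxPoints(r)]); print(P.round(4), P.mean(0)); print([np.linalg.norm(P[i]-P[i-1]).round(4) for i in range(4)])
m.movep([0.44,-0.22,0.30],[np.pi,0,0])
w=m.get_image("wrist"); cv2.imwrite("pics/w1.png",w["image"]); pickle.dump(w,open("w1.pkl","wb"))
print({k:w[k] for k in w if k!="image"}, m.sense()["time"],m.sense()["joint_pos"])
E
```

```text
[[ 0.4285 -0.1613  0.047 ]
 [ 0.576  -0.1652  0.047 ]
 [ 0.5742 -0.2799  0.047 ]
 [ 0.4269 -0.2744  0.047 ]] [ 0.5014051  -0.22017848  0.047     ]
[np.float64(0.1131), np.float64(0.1476), np.float64(0.1147), np.float64(0.1473)]
{'fx': 311.21029696492656, 'fy': 311.21029696492656, 'cx': 317.57452860200726, 'cy': 200.07455294530303, 'xyz': array([ 0.51102136, -0.22026829,  0.44336338]), 'attitude': array([ 2.85966788e+00,  1.26885287e-04, -1.57084487e+00])} 1.925 [ 4.05498421e-01  3.21649217e-01  4.15363973e-03  1.85274116e+00
 -1.04114521e-03  9.67338286e-01 -1.16259909e+00]
```

View pics/w1.png

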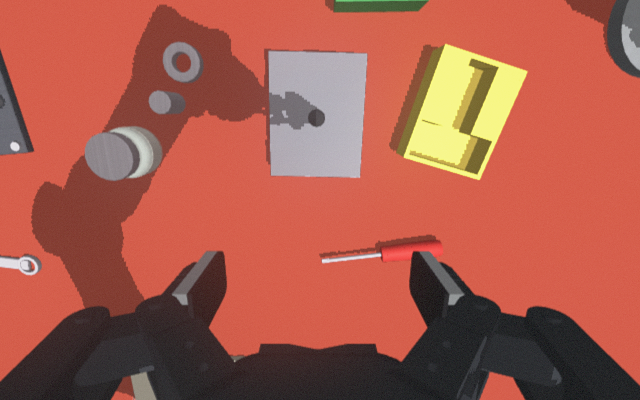

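The wrist view shows the lid at cols 268–366, rows 51–178, with its knob at (316,117). The pads look like thin plates. Next: refine the lid pose and lift it off.

```bash
python3 - <<'E'
from h import *
import pickle
w=pickle.load(open("w1.pkl","rb")); hsv=cv2.cvtColor(w["image"],cv2.COLOR_BGR2HSV)
mk=(hsv[...,1]<70).astype(np.uint8); mk[:,:255]=0; mk[:,380:]=0; mk[:30]=0; mk[195:]=0
cn=max(cv2.findContours(mk,0,1)[0],key=cv2.contourArea); r=cv2.minAreaRect(cn)
P=np.array([onplane(w,*p,.047) for p in cv2.boxPoints(r)]); C=P.mean(0); print(P.round(4),C)
k=onplane(w,316.5,117.5,.073); print("knob",k)
p=[(C[0]+.5014)/2,(C[1]-.2202)/2]; print(p)
assert np.hypot(p[0]-k[0],p[1]-k[1])<.006
o=[np.pi,0,-.03]
m.move_linear([*p,.12],o,vel=.25); 
print(m.move_linear([*p,.052],vel=.1,force_limit=8))
m.close_gripper(40); s=m.sense(); print(s["grip_width"],s["ee_pos"])
m.move_linear([*p,.16],vel=.15)
s=m.sense(); print(s["grip_width"],s["force"],s["time"])
t=m.get_image("top"); pickle.dump(t,open("t1.pkl","wb")); s=m.get_image("scene"); 
a=cv2.resize(t["image"][180:265,360:450],None,fx=4,fy=4); b=cv2.resize(s["image"][130:260,150:330],None,fx=2.4,fy=2.4)
out=np.zeros((350,800,3),np.uint8); out[:340,:360]=a; out[:312,364:796]=b[:,:432]; cv2.imwrite("pics/l1.png",out)
E
```

```text
[[ 0.4299 -0.1524  0.047 ]
 [ 0.5778 -0.1626  0.047 ]
 [ 0.5755 -0.2771  0.047 ]
 [ 0.427  -0.28    0.047 ]] [ 0.5025594  -0.21800485  0.047     ]
knob [ 0.50266188 -0.21898457  0.073     ]
[np.float64(0.5019796977119766), np.float64(-0.21910242410016717)]
False
0.01865081649230736 [ 0.50209738 -0.21919124  0.05232348]
0.018375391320475273 [-0.59417624  0.78758371 -3.36649922] 5.15
```

View pics/l1.png

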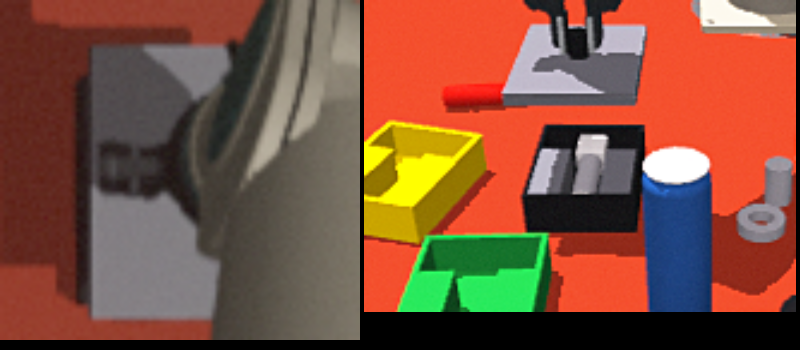

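The scene crop shows the lid hanging level, with the part in the open case, foot towards the robot. Put the lid on the free area to the right, then look into the case.

```bash
python3 - <<'E'
from h import *
import pickle
o=[np.pi,0,-.03]
m.movep([.40,-.53,.16],o)
print(m.move_linear([.40,-.53,.05],vel=.2), m.move_linear([.40,-.53,.012],vel=.03,force_limit=4), m.sense()["ee_pos"])
m.gripper_open(); m.move_linear([.40,-.53,.14],vel=.25)
m.movep([0.40,-0.22,0.22],o)
w=m.get_image("wrist"); pickle.dump(w,open("w2.pkl","wb")); 
s=m.get_image("scene")
im=w["image"][0:300,120:520].copy()
out=np.zeros((600,800,3),np.uint8); out[:450,:600]=cv2.resize(im,(600,450)); out[450:,:250]=cv2.resize(s["image"][60:210,0:250],(250,150)); out[450:,260:500]=cv2.resize(m.get_image("top")["image"][220:320,480:640],(240,150))
cv2.imwrite("pics/w2.png",out); print(m.sense()["time"])
E
```

```text
False True [ 0.39983621 -0.5297756   0.01839886]
10.825
```

View pics/w2.png

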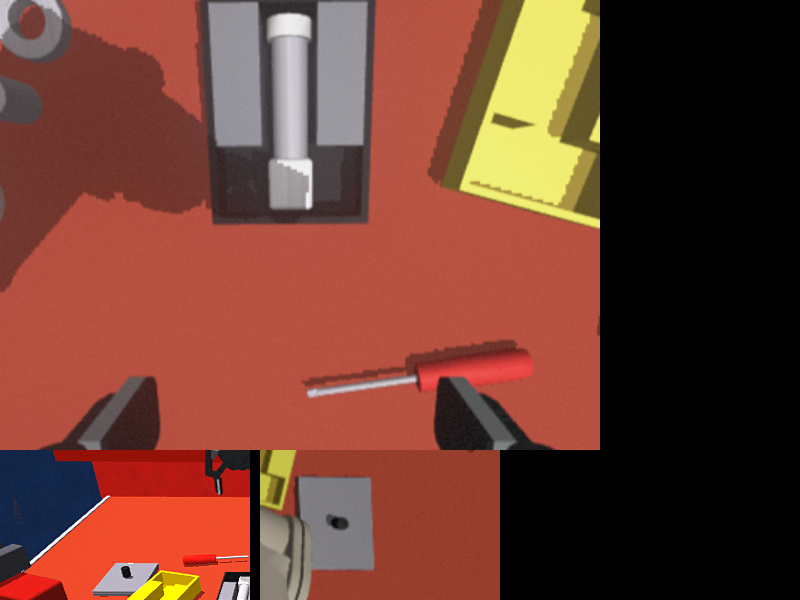

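The lid lies flat, knob up, clear of everything. The foot's top face in the wrist crop is centred near (290,184). Next I check the position and descend gently over the foot with a force limit, since the open fingers are wide for the pocket.

```bash
python3 - <<'E'
from h import *
import pickle
w=pickle.load(open("w2.pkl","rb"))
f=onplane(w,120+290.5/1.5,183.5/1.5,.035); col=onplane(w,120+290/1.5,14/1.5,.035)
l=onplane(w,120+214/1.5,222/1.5,.042); r=onplane(w,120+368/1.5,220/1.5,.042)
print("foot",f,"collar end",col,"front corners",l,r)
p=np.array([(f[0]+.459)/2,(f[1]-.2177)/2]); print(p)
o=[np.pi,0,-.03]
m.move_linear([*p,.09],o,vel=.25)
hit=m.move_linear([*p,.012],vel=.05,force_limit=5); s=m.sense()
print(hit,s["ee_pos"],s["force"],s["moment"],s["time"])
E
```

```text
foot [ 0.45961762 -0.21825002  0.035     ] collar end [ 0.56186779 -0.22135905  0.035     ] front corners [ 0.43591631 -0.16524956  0.042     ] [ 0.43412144 -0.27039517  0.042     ]
[ 0.45930881 -0.21797501]
True [ 0.4591319  -0.21791916  0.02871004] [-1.29139042  0.52961669 12.26897997] [0.34194683 0.33322852 0.06466031] 12.675
```

The open tips land on the wall tops at TCP 0.0287, exactly as the geometry predicts. The pads swing down about 13 mm as they close, so I'll close just above the walls and creep up only as needed, which keeps as much overlap on the foot as possible.

```bash
python3 - <<'E'
from h import *
p=np.array([.4593,-.2179])
m.move_linear([*p,.0302],vel=.05)
m.close_gripper(20)
z=.0302
for i in range(14):
    s=m.sense(); print(round(z,4),s["grip_width"].round(4),s["force"].round(1),s["gripper_force"],s["time"])
    if s["grip_width"]<.036: break
    z+=.0005; m.move_linear([*p,z],vel=.02); m.pause(.1)
E
```

```text
Traceback (most recent call last):
AttributeError: 'float' object has no attribute 'round'
```

```bash
python3 - <<'E'
from h import *
p=np.array([.4593,-.2179])
z=.0302
for i in range(14):
    s=m.sense(); print(round(z,4),round(s["grip_width"],4),s["force"].round(1),s["gripper_force"],s["time"],s["ee_pos"])
    if s["grip_width"]<.036: break
    z+=.0005; m.move_linear([*p,z],vel=.02); m.pause(.1)
E
```

```text
0.0302 0.0289 [-0.6 -0.6  1.6] 20.77404409646988 13.475 [ 0.45922703 -0.21797119  0.0302383 ]
```

Gripped on the foot (width 28.9 mm) with about 4–5 mm overlap. Tighten and lift slowly.

```bash
python3 - <<'E'
from h import *
p=np.array([.4593,-.2179])
m.close_gripper(90)
m.move_linear([*p,.09],vel=.06); m.move_linear([*p,.20],vel=.2)
s=m.sense(); print(s["grip_width"],s["force"],s["moment"],s["time"])
c=m.get_image("scene")["image"]; w=m.get_image("wrist")["image"]
out=np.zeros((400,800,3),np.uint8); out[:250,:400]=cv2.resize(w,(400,250)); out[:300,404:]=cv2.resize(c[80:230,140:340],(396,300)); cv2.imwrite("pics/g1.png",out)
E
```

```text
0.025714998040530918 [-0.2665335   0.77157765 -3.42079281] [ 0.04217353  0.12653846 -0.00541851] 15.5417
```

View pics/g1.png

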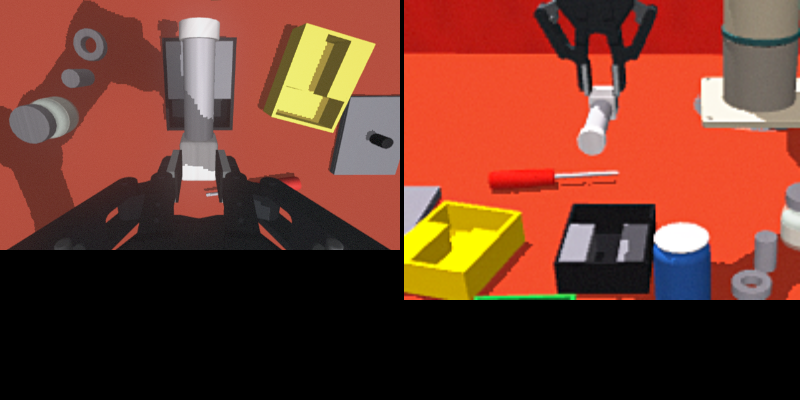

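The part is held level by the top of its foot. I'll lay it on the free bench left of the clamp to regrip by the tube, then measure the clamp with the wrist camera.

```bash
python3 - <<'E'
from h import *
import pickle
o=[np.pi,0,.0]
m.movep([.38,.48,.18],o)
m.move_linear([.38,.48,.05],vel=.2)
print(m.move_linear([.38,.48,.018],vel=.03,force_limit=3),m.sense()["ee_pos"])
m.gripper_open(); m.move_linear([.38,.48,.12],vel=.25)
m.movep([.44,.33,.24],[np.pi,0,0])
w=m.get_image("wrist"); t=m.get_image("top"); pickle.dump((w,t),open("w3.pkl","wb"))
out=np.zeros((600,800,3),np.uint8); out[:500]=cv2.resize(w["image"],(800,500)); cv2.imwrite("pics/w3.png",out[:500])
s=m.sense();print(s["time"],s["force"])
E
```

```text
True [0.37974078 0.47979531 0.02571931]
21.775 [ 0.03413929  0.33556291 -0.50636612]
```

View pics/w3.png

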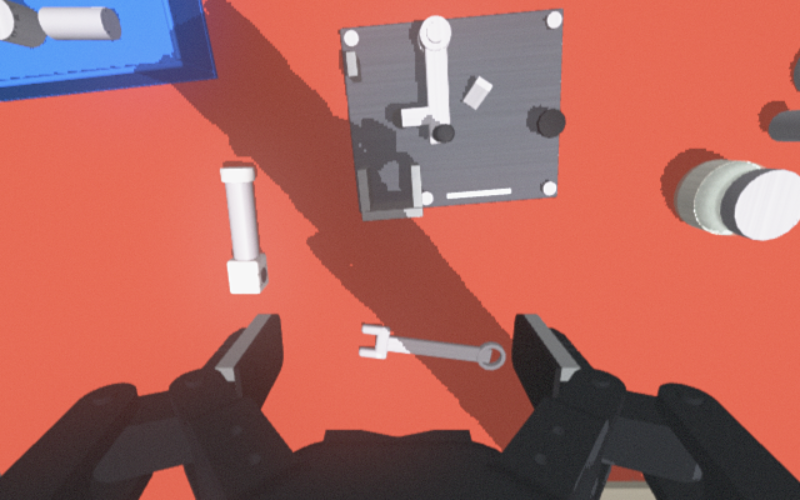

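The wrist view shows the part lying flat on the bench, foot (246,277), collar (238,173). Clamp plate corners are at (339,29), (563,10), (557,197), (362,220); handle top (443,132), pad (551,122). Fit the clamp pose.

```bash
python3 - <<'E'
from h import *
import pickle
w,t=pickle.load(open("w3.pkl","rb"))
L=[("TL",339,29,.012,.080,.095),("TR",563,10,.012,.08,-.095),("BR",557,197,.012,-.08,-.095),("BL",362,220,.012,-.08,.095),
("pad",551,122,.032,-.012,-.080),("piv",435,33,.044,.062,.017),("hand",443.5,132,.082,-.013,.017),("ckR",417.5,166,.057,-.036,.040),("ckL",363.5,170,.057,-.036,.084)]
W=np.array([onplane(w,u/1.25,v/1.25,z)[:2] for _,u,v,z,_,_ in L]); C=np.array([[a,b] for *_,a,b in L])
def fit(W,C):
    c0,w0=C.mean(0),W.mean(0); H=(C-c0).T@(W-w0); U,_,V=np.linalg.svd(H); Rm=(U@V).T; return Rm,w0-Rm@c0
Rm,tr=fit(W,C); print("wrist",tr,np.arctan2(Rm[1,0],Rm[0,0])); 
for l,e in zip(L,(W-(C@Rm.T+tr))*1000): print(l[0],e.round(1))
c=pickle.load(open("d0.pkl","rb"))["top"]
# top view, from 4.2x crop pixels
T=[(40,62,.012,.08,.095),(355,25,.012,.08,-.095),(375,290,.012,-.08,-.095),(35,322,.012,-.08,.095),(333,176,.032,-.012,-.08)]
W2=np.array([onplane(c,150+u/4.2,180+v/4.2,z)[:2] for u,v,z,_,_ in T]);C2=np.array([x[3:] for x in T])
R2,t2=fit(W2,C2);print("top",t2,np.arctan2(R2[1,0],R2[0,0]),((W2-(C2@R2.T+t2))*1000).round(1))
f=onplane(w,245.5/1.25,277/1.25,.03);k=onplane(w,238.5/1.25,173/1.25,.03); print("foot",f,"collar",k,np.linalg.norm(k-f),"yaw",np.arctan2(k[1]-f[1],k[0]-f[0]))
E
```

```text
wrist [0.52633932 0.28037617] 0.09498404157019033
TL [ 1.1 -0.6]
TR [-2.1 -0.1]
BR [-0.1  1.5]
BL [-5.  -1.3]
pad [0.8 1.1]
piv [ 1.5 -0.2]
hand [2.  1.9]
ckR [ 0.6 -1.3]
ckL [ 1.4 -0.8]
top [0.52451456 0.27957543] 0.07370055044892879 [[-5.4 -3.3]
 [-0.3 -1.1]
 [ 2.8 -2.1]
 [ 1.   7.7]
 [ 1.8 -1.2]]
foot [0.38017288 0.47775533 0.03      ] collar [0.47877489 0.47355064 0.03      ] 0.0986916222080867 yaw -0.04261724780271833
```

```bash
cat >> h.py <<'E'
CX=np.array([.5270,.2804]); CY=.093
def cw(x,y,c=CX,a=CY): return np.array([c[0]+x*np.cos(a)-y*np.sin(a), c[1]+x*np.sin(a)+y*np.cos(a)])
E
python3 - <<'E'
from h import *
def H(t): return cw(.062-.075*np.cos(t), .017-.075*np.sin(t))
z=.049
m.movep([*H(0),.15],[np.pi,0,CY])
print(m.move_linear([*H(0),z],vel=.15,force_limit=6))
m.close_gripper(50); s=m.sense(); print(s["grip_width"],s["ee_pos"],H(0),s["force"])
assert s["grip_width"]>.010
for t in np.linspace(.18,1.08,6):
    m.move_linear([*H(t),z],[np.pi,0,CY+t],vel=.12); s=m.sense(); print(round(t,2),s["force"].round(1),round(s["grip_width"],4))
for t in (1.0,.94):
    m.move_linear([*H(t),z],[np.pi,0,CY+t],vel=.05); s=m.sense(); print(round(t,2),s["force"].round(1))
print(m.sense()["time"])
E
```

```text
False
0.012380707128051586 [0.51256402 0.29586772 0.04927476] [0.51247746 0.29611928] [-1.05378932 -1.26290015  3.99741727]
0.18 [-2.   1.2  4.9] 0.0126
0.36 [-2.7 -0.1  5.9] 0.0126
0.54 [-4.4  0.2  7.7] 0.0123
0.72 [-3.3  0.1  7.5] 0.0128
0.9 [-4.  -1.7  9. ] 0.013
1.08 [-5.6 -1.2  9.3] 0.0125
1.0 [-4.3 -1.2  8. ]
0.94 [-3.1 -1.9  6.9]
26.325
```

```bash
python3 - <<'E'
from h import *
import pickle
def H(t): return cw(.062-.075*np.cos(t), .017-.075*np.sin(t))
m.move_linear([*H(.925),.049],[np.pi,0,CY+.925],vel=.03); s=m.sense(); print(s["force"].round(1))
m.gripper_open(); m.move_linear([*H(.925),.15],vel=.25)
m.movep([.43,.31,.20],[np.pi,0,CY])
w=m.get_image("wrist"); pickle.dump(w,open("w4.pkl","wb"))
cv2.imwrite("pics/w4.png",cv2.resize(w["image"][:270,120:560],(800,491),interpolation=cv2.INTER_CUBIC)); print(m.sense()["time"])
E
```

```text
[-1.3 -2.6  6.7]
28.7667
```

View pics/w4.png

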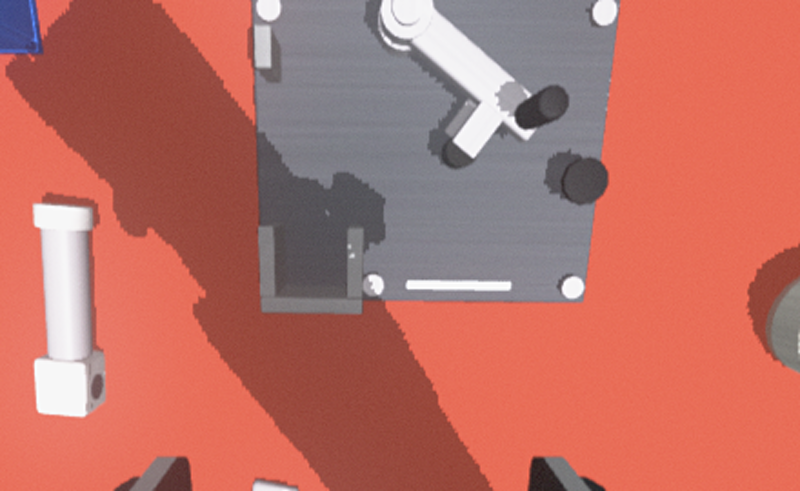

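The arm stays cocked on its own: handle top at (545,105), pivot (407,12). U cheek tips sit at (267,227) and (355,227). Refine the nest from these points and re-measure the part.

```bash
python3 - <<'E'
from h import *
import pickle
w=pickle.load(open("w4.pkl","rb")); S=800/440
L=[("ckL",267,227,.057,-.036,.084),("ckR",355.5,227,.057,-.036,.040),("stL",275,297,.057,-.071,.080),("stR",348,297,.057,-.071,.044),
("pad",585,181,.032,-.012,-.080),("BR",583,301,.012,-.08,-.095),("fence",262.5,47,.048,.045,.084),("oL",262,313,.057,-.079,.088),("oR",361,313,.057,-.079,.036)]
W=np.array([onplane(w,120+u/S,v/S,z)[:2] for _,u,v,z,_,_ in L]); C=np.array([[a,b] for *_,a,b in L])
c0,w0=C.mean(0),W.mean(0); U,_,V=np.linalg.svd((C-c0).T@(W-w0)); Rm=(U@V).T; tr=w0-Rm@c0; a=np.arctan2(Rm[1,0],Rm[0,0])
print(tr,a)
for l,e in zip(L,(W-(C@Rm.T+tr))*1000): print(l[0],e.round(1))
print("nest new",cw(-.008,.062,tr,a),"old",cw(-.008,.062))
f=onplane(w,120+68/S,384/S,.03);k=onplane(w,120+64/S,216/S,.03);print("foot(top ctr)",f,"collar",k,np.arctan2(k[1]-f[1],k[0]-f[0]),np.linalg.norm(f-k))
e=onplane(w,120+66/S,357/S,.03); print("tube start",e)
E
```

```text
[0.52747039 0.28074618] 0.08677443610971594
ckL [-0.3 -0.7]
ckR [ 0.  -0.1]
stL [0.  0.5]
stR [ 0.4 -0.5]
pad [-0.7  0.2]
BR [0.6 0.8]
fence [-0.1 -0.2]
oL [-0.2 -0.6]
oR [0.1 0.8]
nest new [0.51412722 0.34181958] old [0.51327688 0.34138915]
foot(top ctr) [0.38265582 0.47530043 0.03      ] collar [0.47776977 0.47294976 0.03      ] -0.024709206232931723 0.09514299541512533
tube start [0.39897012 0.47566902 0.03      ]
```

All residuals are under 1 mm. Now re-measure the part from overhead, grip the tube, and lay it in the nest.

```bash
sed -i 's/^CX=.*/CX=np.array([.52747,.28075]); CY=.0868/' h.py; python3 - <<'E'
from h import *
import pickle
m.movep([.355,.4755,.17],[np.pi,0,-.03])
w=m.get_image("wrist"); pickle.dump(w,open("w5.pkl","wb")); hsv=cv2.cvtColor(w["image"],cv2.COLOR_BGR2HSV)
a,b=proj(w,[.52,.53,.03]),proj(w,[.34,.42,.03])
mk=((hsv[...,1]<90)&(hsv[...,2]>130)).astype(np.uint8); k=np.zeros_like(mk); k[max(0,int(a[1])):int(b[1]),int(a[0]):int(b[0])]=1; mk*=k
cn=max(cv2.findContours(mk,0,1)[0],key=cv2.contourArea)[:,0]
x0,y0,ww,hh=cv2.boundingRect(cn); print(x0,y0,ww,hh)
full=np.argwhere(cv2.drawContours(np.zeros_like(mk),[cn],-1,1,-1))
def mid(r): c=full[full[:,0]==r,1]; return (c.min()+c.max())/2+.0
top=onplane(w,mid(y0+4),y0-.0,.03); bot=onplane(w,mid(y0+hh-4),y0+hh,.03)
L=np.linalg.norm(top-bot); yaw=np.arctan2(*(top-bot)[1::-1]); O=(top+bot)/2
tr=[onplane(w,mid(int(y0+hh*q)),y0+hh*q,.02) for q in(.25,.6)]; ty=np.arctan2(*(tr[0]-tr[1])[1::-1])
print("L",L,"O",O,"yaw",yaw,"tube yaw",ty,tr,m.sense()["time"])
cv2.imwrite("pics/m5.png",mk*255)
np.save("part.npy",[O[0],O[1],ty,yaw,L])
E
```

```text
290 40 38 143
L 0.12073681148934337 O [0.42269392 0.48048047 0.03      ] yaw -0.004513089075241198 tube yaw -0.016484800986181422 [array([0.45656185, 0.48025885, 0.02      ]), array([0.41376269, 0.48096445, 0.02      ])] 29.5833
```

```bash
python3 - <<'E'
from h import *
import pickle
O=np.array([.4227,.4803]); g=.005; py=-.010
p=O+g*np.array([np.cos(py),np.sin(py)])
m.movep([*p,.10],[np.pi,0,py])
print(m.move_linear([*p,.004],vel=.12,force_limit=6))
m.close_gripper(60); s=m.sense(); print(s["grip_width"],s["ee_pos"],s["force"])
assert .02<s["grip_width"]<.028
m.move_linear([*p,.14],vel=.2); s=m.sense(); print(s["grip_width"],s["moment"])
q=cw(-.008-.0005+g,.062)
m.movep([*q,.14],[np.pi,0,CY])
m.move_linear([*q,.085],vel=.15)
w=m.get_image("wrist"); pickle.dump(w,open("w6.pkl","wb")); cv2.imwrite("pics/w6.png",cv2.resize(w["image"][:340,160:480],(560,595)))
print(m.sense()["time"],m.sense()["ee_pos"],q)
E
```

```text
False
0.02194612967165953 [0.4279333  0.48031866 0.00450567] [-0.44966935 -1.65170882  5.85257211]
0.02161424506207829 [ 0.03468799 -0.01063969 -0.0322946 ]
33.7167 [0.51871128 0.34347648 0.08566977] [0.51860833 0.34221317]
```

View pics/w6.png

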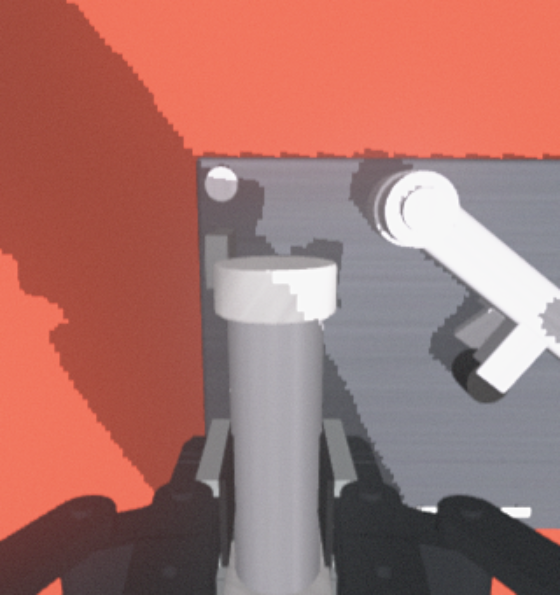

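The part hangs straight along the tool axis (collar centred at col 276) and above the nest. Lower gently.

```bash
python3 - <<'E'
from h import *
q=cw(-.0035,.062); print(m.sense()["ee_pos"])
h=m.move_linear([*q,.022],vel=.06,force_limit=6); s=m.sense(); print(h,s["ee_pos"],s["force"])
if not h:
    h=m.move_linear([*q,.012],vel=.02,force_limit=4); s=m.sense(); print(h,s["ee_pos"],q,s["force"],s["time"])
E
```

```text
[0.51871128 0.34347648 0.08566977]
False [0.51892816 0.34246249 0.02242985] [-0.27451126  1.04380476 -1.60945332]
True [0.51897965 0.34243076 0.01649683] [0.51860833 0.34221317] [ 0.22834198 -0.21785183  5.11798655] 35.2917
```

```bash
python3 - <<'E'
from h import *
import pickle
q=cw(-.0035,.062)
m.gripper_open(); m.move_linear([*q,.13],vel=.2)
m.movep([.45,.335,.20],[np.pi,0,CY])
w=m.get_image("wrist"); pickle.dump(w,open("w7.pkl","wb"))
cv2.imwrite("pics/w7.png",cv2.resize(w["image"][:270,160:480],(711,600),interpolation=cv2.INTER_CUBIC)); print(m.sense()["time"])
for n,x,y,z in[("footend L",-.063+.003,.015,.030),("collar",.06,0,.03)]:
    pp=cw(-.008+x,.062+y); u=proj(w,[*pp,.012+z]); print(n,(u-[160,0])*2.222)
E
```

```text
37.175
footend L [314.8711003  399.63836438]
collar [349.1244286 103.4631539]
```

View pics/w7.png

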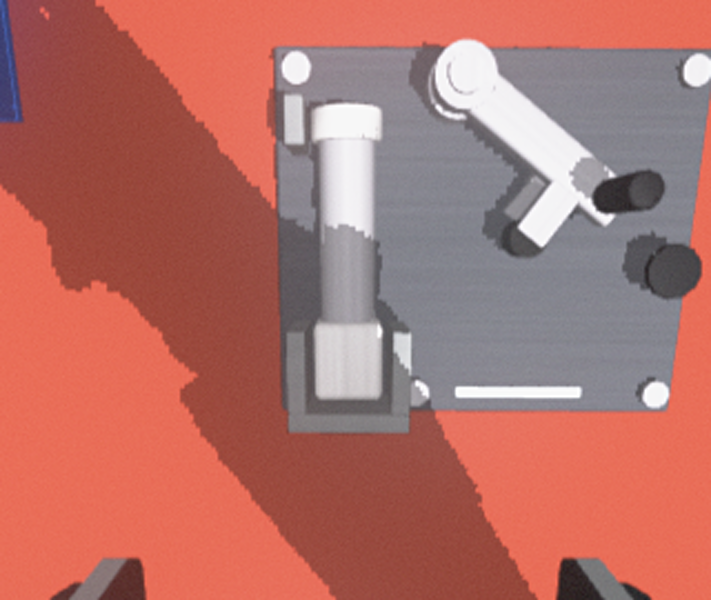

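The foot sits fully between the cheeks exactly as predicted (end at row 399), collar by the fence, arm still cocked. Press the trigger with shut fingers.

```bash
python3 - <<'E'
from h import *
q=cw(-.012,-.080)
m.movep([*q,.11],[np.pi,0,CY]); m.close_gripper(20)
print(m.move_linear([*q,.045],vel=.1,force_limit=6))
print(m.move_linear([*q,.0228],vel=.03,force_limit=20)); s=m.sense(); print(s["ee_pos"],s["force"],q)
m.pause(.3); m.move_linear([*q,.12],vel=.2)
m.movep([.42,.26,.24],[np.pi,0,CY]); m.gripper_open()
w=m.get_image("wrist"); t=m.get_image("top")
out=np.zeros((600,800,3),np.uint8); out[:400,:]=cv2.resize(w["image"][:300,20:620],(800,400)); out[400:,:320]=cv2.resize(t["image"],(320,200)); out[400:,330:]=cv2.resize(m.get_image("scene")["image"][130:260,130:435],(470,200))
cv2.imwrite("pics/e.png",out); print(m.sense()["time"])
E
```

```text
False
False
[0.52266075 0.20001737 0.02289873] [-0.56701743 -1.06224722  5.8620653 ] [0.52245046 0.20001089]
42.9583
```

View pics/e.png

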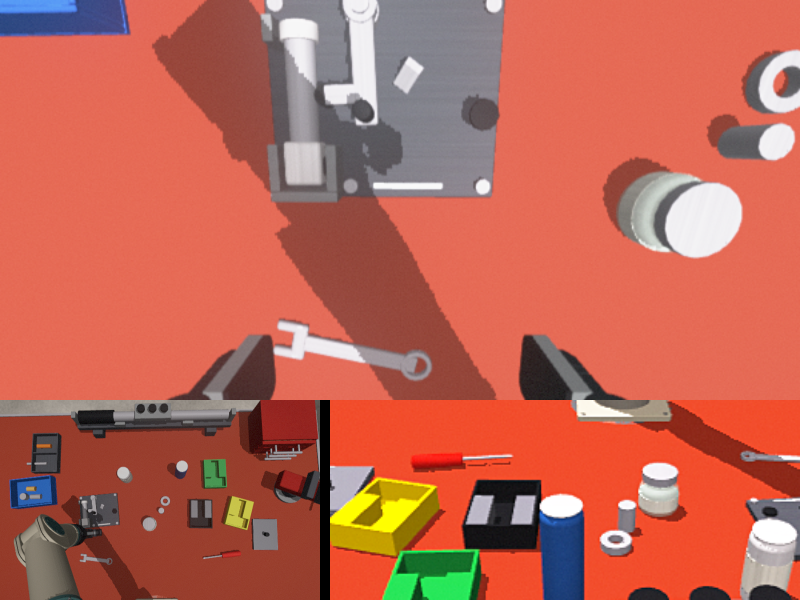

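The arm has snapped shut against the tube, with the foot still between the cheeks. The lid is flat on the bench and the bystanders have not moved. Handing in.

```bash
python3 -c "
from h import *
print(m.hand_in())"
```

```text
the job is handed in; nothing more can be done
None
```

The fork foot is clamped in the snap clamp, the lid lies flat on the bench with its knob up, the last pictures show nothing else moved, and I handed the job in at about 43 s of the 72 s allowed; no verdict came back.

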